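# Make up the injection tray and the egg-cleaning tray

### The job

Make up the two procedure trays from the stock on the dark warming plate. The blue tray gets the large dish in its dish bay and the red-capped tube in its spring clip: press the tube upright all the way down to the tray floor and let go only once the jaws have closed on it. The green tray gets the small dish in its dish bay, the amber bottle upright in the bottle bay and the orange tip case flat in the narrow bay behind the dish; set things down rather than dropping them, each flat on the floor of its bay, and leave the white-capped tube and the rack of pipette tips where they are.

Things in the scene. Friction and masses are not known exactly. Their poses are not given: they have to be found in the camera images.
- tray_blue: Blue compartment tray, 164 x 212 mm, fixed. Origin under its middle; x away from the robot, y left; yaw under 0.3. Floor at z 4, rim and 4 mm ribs to z 7, end handles |y| to 122. Bays (mm, tray frame): DISH front left x -77..17, y 2..101; NARROW behind it x 21..77, y 2..101; BOTTLE front right x -77..3, y -101..-2; CLIP back right x 7..77, its upright axis at (42, -51.5).
- tray_green: The same tray in green: same sizes, frame and bays as tray_blue; its clip stays empty. In both clips aluminium guide blocks (22 x 14 mm, top at z 18 mm) stand 31 mm either side of the clip axis along the tray's y.
- jaw_blue_left: Left (+y) of two facing flat steel jaws, 26 mm wide along tray x, of the blue clip. They grip at z 4..16 mm and flare outward to z 28: a tube within 6 mm of the axis finds its way in. Empty gap 10 mm; each slides along tray y on a spring (250 N/m), pressing a 16 mm tube with 2 N; pushing it in takes 5 to 14 N. Origin: on the clip axis at the tray's underside, shifting +y as this jaw opens (3 mm).
- dish_large: Large lidded culture dish, round, 60 mm diameter, 15 mm high, white with a clear rim, about 30 g, lid fast. Lies flat on the plate. Origin: centre of its underside, z up.
- dish_small: Small lidded culture dish, round, 39 mm diameter, 12 mm high, white with a clear rim, about 18 g, lid fast. Lies flat. Origin: centre of its underside, z up.
- tube_red: Upright self-standing sample tube with a red screw cap: body 16 mm diameter (13 mm at its chamfered foot) up to 42 mm, cap 19 mm diameter from 42 to 60 mm (total height 60 mm), about 22 g. Origin: centre of its underside, z up its axis. Goes into the clip of the blue tray.
- bottle: Amber medium bottle with a paper label and a yellow screw cap, standing upright: body 32 mm diameter up to 38 mm, shoulder to 44 mm, cap 23 mm diameter from 44 to 62 mm (total height), about 50 g. Origin: centre of its underside, z up.
- tip_case: Orange oblong case of denuding tips lying flat: 66 mm (its x) x 24 mm (its y) x 18 mm high, about 25 g, lid shut. Origin: centre of its underside, z up.
- tube_white: Upright self-standing sample tube with a white screw cap: body 16 mm diameter (13 mm at its chamfered foot) up to 42 mm, cap 19 mm diameter from 42 to 60 mm (total height 60 mm), about 22 g. Origin: centre of its underside, z up its axis. A spare that stands among the stock; leave it.
- tip_rack: Bystander: loose blue and white rack of yellow pipette tips, 84 mm (x) x 124 mm (y) x 61 mm high, standing beyond the stock. Origin: centre of its underside. Leave it.
Mind the look-alikes: they are no part of the job. There is more than one size of the dish_small; the job needs the smaller.

How it is judged:
By the outcome, as a careful person would: the job done as asked, in the order asked, and still so for the second after the job is handed in, with the robot touching nothing.
It also fails if it takes over 118 s, if anything falls off the work surface, if the arm or the gripper's body presses on something with over 40 N, if the wrist force passes 120 N, or if a joint passes its speed limit or range.

### The arm

A 6-joint arm with a two-finger parallel gripper is mounted at the origin on the work surface. World frame = base frame: x ahead of the robot, y to its left, z up, the work surface at z = 0. Lengths are in m, angles in degrees, forces in N, time in s.
With the tool pointing down it reaches from about 0.375 to 0.975 m from the base axis. Payload 3.8 kg.
Tool frame: the origin (TCP) lies midway between the tips of the shut fingers; the grasp point (between the pads) lies 19 mm behind it; z points along the fingers, y is the direction in which the jaws open and shut (so a half turn about z gives the same grasp; the last joint's range is limited). The gripper opens to 85 mm and grips with 20 to 120 N. Pads are 22 mm wide; open, the fingers measure 114 mm over their backs; the gripper's body (76 mm by 85 mm) begins 54 mm behind the grasp point. The pads swing forward as they close: fully open they stand 13 mm farther back than shut.
Start: joints at [69.334, 15.12, 91.902, -0, 72.978, -2.114], TCP at [0.215, 0.64, 0.231] pointing down, gripper open.
Joint ranges: [-150.88, 150.88], [-54.13, 125.18], [17.81, 147.31], [-75.09, 255.09], [0, 152.58], [-146.25, 146.25]. Speed limits (degrees/s): [147.25, 147.25, 180, 180, 180, 180].

### API

Orientations are given as a 3x3 rotation matrix whose columns are the frame's x, y, z axes.
In Python, from rig import env gives the robot as it stands.
- The arm moves only by the tool arm_command, never from a script. Its argument "motion" is a list of rows, each a list of 3 entries, a list of its own where there are three numbers: the turn, a rotation vector about the tool's x, y, z in degrees, then the shift along the tool's x, y, z in mm, then the finger opening in mm, from 0 to 85.4. In form: [[[ax, ay, az], [tx, ty, tz], grip], ...]. A call has 1 to 12 rows; each row shifts and turns the commanded pose from where the row before left it, along the tool's axes as they then stand; what a row does not reach is not made up. A row lasts 1/8 s, in which the tool goes at most 62.5 mm and 10.7 degrees, less where a joint would pass 70% of its speed; a pose out of reach is approached as far as the arm can. A call is refused whole if a number of a shift passes 62.5 or a number of a turn 10.7, either way. A call with a gripper value outside its range is refused whole. The fingers move at their own pace and stop on an object; "newtons" is the grip in N (left out, the last holds). Time passes only in rows, so rows that do not move let the fingers close. It gives the time, the measured TCP pose, the force and the opening at its end, in the units of the state.
- env.get_state(): the state, without advancing time (a new reading comes with each control period).
- env.read_camera(name): name is "side" or "top" or "wrist"; returns the picture (384x512x3 uint8, red, green, blue); there is no depth.
- env.get_calibration(name): a dict with "fx", "fy", "cx", "cy" (pixels), "T" (4x4, takes a point from camera to world coordinates). Camera axes: x right, y up, looking along -z (the intrinsics and any distortion apply to the point x, -y, -z); pixel columns grow to the right and rows downward; lengths in m; the calibration is good to about 2 mm. A picture is of the moment at which its call begins: read the wrist's pose just before it. get_calibration takes no time and is no camera call; for the wrist camera it gives the pose at the moment of the call.
- env.close_job(): hands the job in, once; it reports no verdict.
The state is a dict: "clock": time; "q": joint angles; "qd": joint speeds; "joint_efforts": joint torques, N m; "ee_pos": TCP position; "orientation": TCP orientation; "wrist_force": force on the tool from outside, world axes, zero at the start; "ft_torque": the same for the moment, N m; "grip_width": finger opening in m.
Only numpy, scipy, OpenCV 4.12 (cv2) and the standard library are available. Lean on these libraries where they do the work, as an engineer would, in place of code of your own. Each camera call takes 0.05 s, during which the arm holds its last target. There are 200 camera calls.

## Working session

There is one attempt and no reset: what is moved stays moved. The work goes in short steps, Python scripts to look and compute and a tool call to move; the robot and the scene stay as the last step left them, time stands still between calls to the robot, and variables do not carry over. Pictures are saved under pics/ and viewed, about 12 in all and at most 16, crops included, and the job is handed in when it is done.

Besides the shell and the picture viewer there is one more tool, called after "Call:" by a JSON object that holds its "method" and its "body". arm_command: Moves the arm, as the interface text tells. Its arguments: {"type":"object","properties":{"motion":{"type":"array"},"newtons":{"type":"number"}},"required":["motion"]}

```bash
ls; mkdir -p pics
cat > h.py <<'E'
import numpy as np, cv2
from rig import env
def snap(cam,name):
    K=env.get_calibration(cam); im=env.read_camera(cam)
    cv2.imwrite(f'pics/{name}.png',im[:,:,::-1]); np.savez(f'pics/{name}.npz',im=im,**{k:np.array(v) for k,v in K.items() if not isinstance(v,(str,type(None)))})
    return im,K
def load(name): 
    d=np.load(f'pics/{name}.npz'); return d['im'],d
def ray(K,u,v):
    T=np.array(K['T']); d=np.array([(u-K['cx'])/K['fx'],-(v-K['cy'])/K['fy'],-1.0])
    return T[:3,3],T[:3,:3]@d
def pt(K,u,v,z):
    o,d=ray(K,u,v); return o+d*(z-o[2])/d[2]
def px(K,p):
    T=np.array(K['T']); c=T[:3,:3].T@(np.array(p)-T[:3,3]); return K['cx']+K['fx']*c[0]/-c[2], K['cy']+K['fy']*c[1]/c[2]
E
python3 - <<'E'
from h import *
print(env.get_state()['clock'],env.get_state()['orientation'])
for c in ('top','side','wrist'):
    im,K=snap(c,c+'0'); print(c,K)
E
```

```text
pics
0.0 [[-9.48033296e-01  3.18170186e-01 -7.76175214e-04]
 [ 3.18171127e-01  9.48030918e-01 -2.12403505e-03]
 [ 6.00334728e-05 -2.26061249e-03 -9.99997443e-01]]
top {'fx': 384.16527755482394, 'fy': 384.16527755482394, 'cx': 260.92194562322277, 'cy': 192.18218142968928, 'T': array([[-0.00366024,  0.99560698, -0.09355926,  0.49586463],
       [-0.99973753, -0.00575921, -0.02217448, -0.03739697],
       [-0.0226159 ,  0.09345354,  0.99536675,  0.92326511],
       [ 0.        ,  0.        ,  0.        ,  1.        ]])}
side {'fx': 362.1016071244904, 'fy': 362.1016071244904, 'cx': 260.63246334724175, 'cy': 193.57747863903518, 'T': array([[ 0.99785262,  0.05142015, -0.04057226,  0.54434958],
       [-0.06465149,  0.67389324, -0.73599463, -0.56568612],
       [-0.01050358,  0.73703723,  0.67577053,  0.56300104],
       [ 0.        ,  0.        ,  0.        ,  1.        ]])}
wrist {'fx': 269.25821138201474, 'fy': 269.25821138201474, 'cx': 261.62056526913545, 'cy': 191.06221330116918, 'T': array([[ 0.31674841, -0.91166963, -0.26178032,  0.14835236],
       [ 0.94850774,  0.30389995,  0.08931904,  0.66213528],
       [-0.00187443, -0.27659232,  0.96098552,  0.37287618],
       [ 0.        ,  0.        ,  0.        ,  1.        ]])}
```

View pics/top0.png

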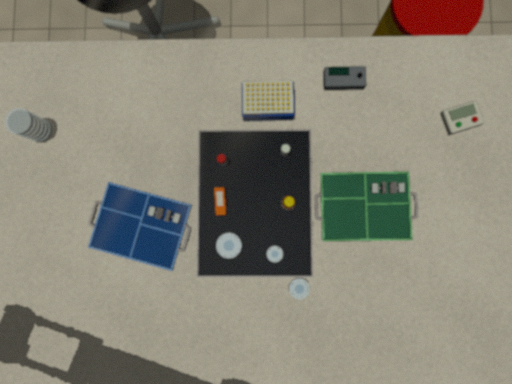

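View pics/side0.png

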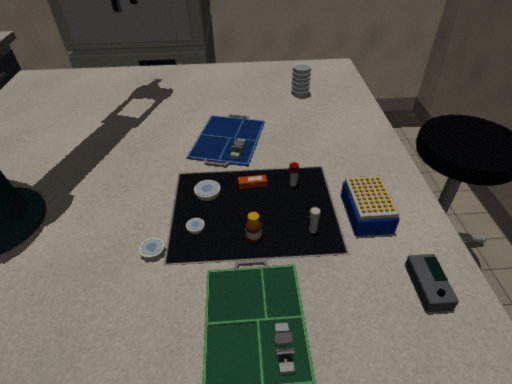

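The top view shows the blue tray at the left (140,226) and the green tray at the right (366,206). On the plate are the red tube (222,158), white tube (286,148), tip case (220,201), bottle (289,202), large dish (229,245) and a dish (275,254). Another dish lies off the plate at (300,289).

```bash
cat > m.py <<'E'
from h import *
for n in ('top0','side0'):
    im,K=load(n); hsv=cv2.cvtColor(im,cv2.COLOR_RGB2HSV); H,S,V=[hsv[:,:,i].astype(int) for i in range(3)]
    masks={'red':((H<6)|(H>174))&(S>140)&(V>80),'yellow':(H>22)&(H<33)&(S>150)&(V>140),'orange':(H>6)&(H<18)&(S>170)&(V>130),
     'white':(S<60)&(V>150),'dish':(H>80)&(H<115)&(S>12)&(V>140),'blue':(H>104)&(H<122)&(S>140)&(V>50),'green':(H>60)&(H<90)&(S>110)&(V>40)}
    zz={'red':.06,'yellow':.062,'orange':.018,'white':.06,'dish':.013,'blue':.007,'green':.007}
    for k,m in masks.items():
        cs,_=cv2.findContours(m.astype(np.uint8),cv2.RETR_EXTERNAL,cv2.CHAIN_APPROX_NONE)
        for c in cs:
            a=cv2.contourArea(c)
            if a<25 or a>9000: continue
            (u,v),(w,h),ang=cv2.minAreaRect(c); M=cv2.moments(c); uc,vc=M['m10']/M['m00'],M['m01']/M['m00']
            if n=='top0' and not(80<u<430 and 70<v<310): continue
            if n=='side0' and not(130<u<400 and 90<v<384): continue
            print(n,k,int(a),np.round((uc,vc),1),np.round((w,h,ang),1),np.round(pt(K,uc,vc,zz[k])[:2],4))
            if k in('blue','green') and a>1500 or k=='orange':
                for b in cv2.boxPoints(cv2.minAreaRect(c)): print('    ',np.round(pt(K,*b,zz[k])[:2],4))
E
python3 m.py
```

```text
top0 red 55 [220.9 158. ] [ 8.  8. 90.] [0.656  0.0728]
top0 yellow 53 [288.8 201.1] [ 8.  8. 90.] [ 0.5564 -0.0808]
top0 orange 58 [220.  210.2] [16.  9. 90.] [0.5387 0.0796]
     [0.5677 0.0917]
     [0.5676 0.0703]
     [0.5297 0.0701]
     [0.5298 0.0914]
top0 dish 208 [298.5 288. ] [17.4 16.1 63.4] [ 0.3575 -0.1037]
top0 dish 48 [138.4 260.8] [65.5  1.9 15.8] [0.4205 0.2724]
top0 dish 140 [273.8 253.9] [13.6 14.1 33.7] [ 0.4359 -0.0469]
top0 dish 377 [228.3 245.2] [24.  22.8 71.6] [0.4566 0.0602]
top0 blue 1261 [155.  246.2] [40.2 33.6 16.4] [0.4542 0.2356]
top0 blue 1354 [116.  232.8] [39.8 39.3 15.9] [0.4864 0.3303]
top0 blue 719 [159.4 213.8] [39.4 28.9 14.9] [0.5313 0.2266]
top0 blue 365 [135.2 204. ] [21.8 22.8 15.9] [0.5551 0.2858]
top0 blue 213 [111.4 196.4] [12.9 22.8 16.7] [0.5739 0.3443]
top0 blue 38 [282.5 115.5] [ 3. 25. 90.] [ 0.7695 -0.0703]
top0 green 5158 [366.3 205.9] [64. 86. 90.] [ 0.5478 -0.2669]
     [ 0.6249 -0.166 ]
     [ 0.6235 -0.3705]
     [ 0.4719 -0.3646]
     [ 0.4725 -0.1632]
top0 green 85 [338.2  70.6] [ 6. 18. 90.] [ 0.8811 -0.208 ]
side0 orange 
[... 321 characters left out ...]
0 white 142 [369.5 246.3] [17. 23. 90.] [ 0.7575 -0.1702]
side0 white 89 [156.3 240.5] [18.9 33.6 54.5] [ 0.3782 -0.1288]
side0 white 26 [254.3 178.1] [ 3. 13. 90.] [0.5642 0.0324]
side0 white 203 [189.6 133.7] [20.9 30.2 13.2] [0.4107 0.2183]
side0 white 747 [351.  123.8] [30.7 63.6 75.6] [0.8253 0.2313]
side0 dish 186 [151.  246.3] [13.  19.7 63.4] [ 0.3546 -0.1021]
side0 dish 28 [194.3 223.6] [ 9. 13. 90.] [ 0.4346 -0.0478]
side0 dish 203 [206.7 187.6] [13. 21. 90.] [0.4553 0.0628]
side0 blue 135 [366.1 212.4] [65.5 25.5 33.7] [ 0.7992 -0.0368]
side0 blue 2359 [227.3 140.2] [69.6 44.9  6.9] [0.5013 0.2607]
     [0.4011 0.1901]
     [0.3988 0.4138]
     [0.603  0.3491]
     [0.5754 0.1418]
```

```bash
python3 -c "
from h import *
im,K=load('top0'); cv2.imwrite('pics/t0c.png',cv2.resize(im[120:310,195:325,::-1],None,fx=4,fy=4,interpolation=cv2.INTER_CUBIC)[:600])
im=im[160:290,80:430,::-1]; cv2.imwrite('pics/t0d.png',cv2.resize(im,None,fx=2.2,fy=2.2))"
```

Call:
{"method": "arm_command", "body": {"motion": [[[0,0,0],[-20,-20,-1],85],[[0,0,0],[-35,-35,-2],85],[[0,0,0],[-35,-35,-2],85],[[0,0,0],[-35,-35,-2],85],[[0,0,0],[-35,-35,-2],85],[[0,0,0],[-35,-35,-2],85],[[0,0,0],[-35,-35,-2],85],[[0,0,0],[-35,-35,-2],85],[[0,0,0],[-35,-35,-2],85],[[0,0,0],[-35,-35,-2],85],[[0,0,0],[-35,-35,-2],85],[[0,0,0],[-34,-34,0],85]], "newtons": 50}}

```text
clock: 1.65
ee_pos: [0.4697, 0.1268, 0.2524]
orientation: [[-0.948, 0.318, 0.0], [0.318, 0.948, 0.0], [-0.0, 0.0, -1.0]]
wrist_force: [1.5, -0.0, 0.5]
grip_width: 0.0846
```

Call:
{"method": "arm_command", "body": {"motion": [[[0,0,-9],[0,0,0],85],[[0,0,-9.6],[0,0,0],85],[[0,0,0],[0,0,0],85]]}}

```text
clock: 2.02
ee_pos: [0.4691, 0.1281, 0.252]
orientation: [[-1.0, 0.001, -0.001], [0.001, 1.0, -0.0], [0.001, -0.0, -1.0]]
wrist_force: [-0.0, 0.5, -1.4]
grip_width: 0.0848
```

Run:
```python
from h import *
s=env.get_state(); print(s['clock'],s['ee_pos'],s['orientation'],s['q'])
im,K=snap('wrist','w1'); cv2.imwrite('pics/w1b.png',cv2.resize(im[:,:,::-1],(800,600),interpolation=cv2.INTER_CUBIC))
```

```text
2.025 [0.46905642 0.12807503 0.25199891] [[-9.99998775e-01  1.46684461e-03 -5.45795540e-04]
 [ 1.46690535e-03  9.99998918e-01 -1.10894634e-04]
 [ 5.45632284e-04 -1.11695129e-04 -9.99999845e-01]] [ 1.23364589e+01 -6.40007293e+00  1.12768984e+02  4.94148097e-04
  7.36629959e+01 -7.75796344e+01]
```

View pics/w1b.png

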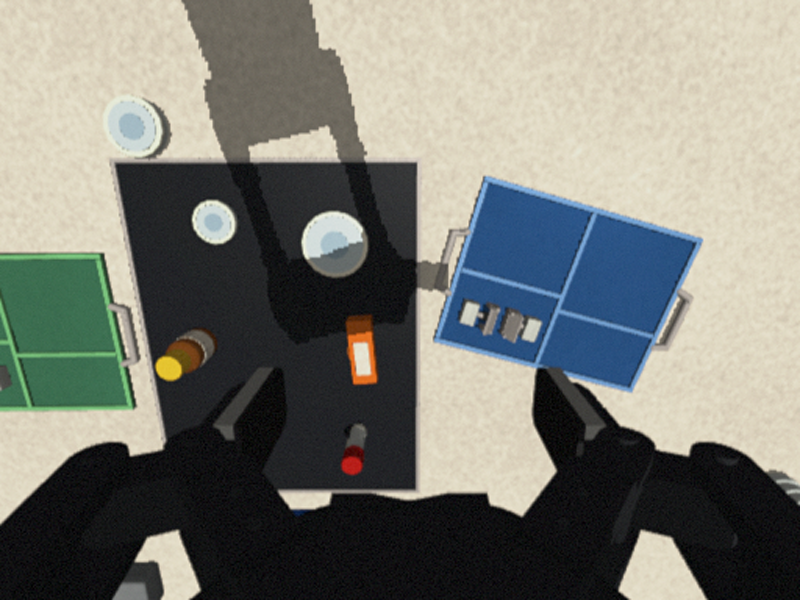

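The wrist view shows the whole blue tray: corners near (486,178), (701,240), (632,390) and (436,341), clip at (500,320). It also shows the stock: large dish (334,244), small dish (214,222), case (361,350), red tube (353,465) and bottle (170,368). The off-plate dish at (133,126) is visibly bigger than the small one.

```bash
cat > m2.py <<'E'
from h import *
def hs(im):
    h=cv2.cvtColor(im,cv2.COLOR_RGB2HSV).astype(int); return h[...,0],h[...,1],h[...,2]
def quad(K,mask,z=.007):
    """tray pose from the hull of its colour mask: 4 line fits"""
    mask=cv2.morphologyEx(mask.astype(np.uint8),cv2.MORPH_OPEN,np.ones((2,2)))
    cs,_=cv2.findContours(cv2.morphologyEx(mask,cv2.MORPH_CLOSE,np.ones((9,9))),cv2.RETR_EXTERNAL,cv2.CHAIN_APPROX_NONE)
    c=max(cs,key=cv2.contourArea)
    P=np.array([pt(K,u,v,z)[:2] for u,v in cv2.convexHull(c)[:,0]])
    (cx,cy),(w,h),a=cv2.minAreaRect((P*1000).astype(np.float32))
    if w>h: a-=90     # a = angle of the short side (tray x)
    a=(a+90)%180-90
    return (round(cx,1),round(cy,1)),sorted((round(w,1),round(h,1))),round(a,2)
def dishes(K,im,roi=None,z=.012,amin=150):
    H,S,V=hs(im); m=((V>95)&(S<90)&(H>75)&(H<120)|(S<40)&(V>150)).astype(np.uint8)
    cs,_=cv2.findContours(m,cv2.RETR_EXTERNAL,cv2.CHAIN_APPROX_NONE)
    for c in cs:
        if amin<cv2.contourArea(c)<6000:
            P=np.array([pt(K,u,v,z)[:2]*1000 for u,v in c[:,0]],np.float32); o,r=cv2.minEnclosingCircle(P)
            print('blob',c[:,0].mean(0).round(1),np.round(o,1),'d',round(2*r,1))
E
python3 - <<'E'
from m2 import *
im,K=load('w1'); H,S,V=hs(im)
m=(H>100)&(H<122)&(S>90)&(V>60); m[300:]=0
print(quad(K,m)); dishes(K,im)
m=(H>4)&(H<18)&(S>150)&(V>60); m[:,:200]=0; m=m.astype(np.uint8)
cs,_=cv2.findContours(m,cv2.RETR_EXTERNAL,cv2.CHAIN_APPROX_NONE); c=max(cs,key=cv2.contourArea)
for z in(.018,.01): print('case',cv2.minAreaRect(np.array([pt(K,u,v,z)[:2]*1000 for u,v in c[:,0]],np.float32)))
# plate corners, two views
for n,cc in (('w1',[(115/1.5625,162/1.5625),(417/1.5625,162/1.5625),(417/1.5625,489/1.5625)]),('top0',[(311,275),(198,275),(199,130)])):
    _,k=load(n); print(n,[pt(k,*c,.0)[:2].round(4) for c in cc])
for u,v,z in ((352/1.5625,466/1.5625,.06),(170/1.5625,368/1.5625,.062)): print(pt(K,u,v,z))
E
```

```text
((505.0, 277.2), [162.1, 211.8], -15.48)
blob [422.  366.4] [831.2 433.9] d 136.6
blob [107.9 361.8] [ 830.1 -149.6] d 106.7
blob [195.7 318.6] [731.2  15. ] d 55.1
blob [212.9 154. ] [455.2  59. ] d 59.2
blob [136.6 141.7] [437.1 -47.3] d 38.8
blob [189.6  94.6] [378.9  29.6] d 78.1
case ((559.5419311523438, 81.98373413085938), (71.6164321899414, 27.236650466918945), 3.7755484580993652)
case ((562.9462280273438, 80.99851989746094), (73.13685607910156, 27.814889907836914), 3.775559425354004)
w1 [array([ 0.3858, -0.1339]), array([0.3858, 0.1358]), array([0.7351, 0.1377])]
top0 [array([ 0.3857, -0.1343]), array([0.3859, 0.1334]), array([0.7372, 0.135 ])]
[0.65832184 0.0753569  0.06      ]
[ 0.5572763  -0.07786272  0.062     ]
```

Call:
{"method": "arm_command", "body": {"motion": [[[0,0,0],[7,-35,20],85],[[0,0,0],[7,-34,40],85],[[0,0,0],[0,0,50],80],[[0,0,0],[0,0,50],80],[[0,0,0],[0,0,40],80],[[0,0,0],[0,0,25],80],[[0,0,0],[0,0,15],80],[[0,0,0],[0,0,8],80],[[0,0,0],[0,0,0],80]]}}

```text
clock: 3.2
ee_pos: [0.4555, 0.0595, 0.0044]
orientation: [[-1.0, -0.0, 0.0], [-0.0, 1.0, -0.0], [-0.0, -0.0, -1.0]]
wrist_force: [0.2, 0.4, -0.3]
grip_width: 0.0799
```

Call:
{"method": "arm_command", "body": {"motion": [[[0,0,0],[0,0,0],55],[[0,0,0],[0,0,0],50],[[0,0,0],[0,0,0],50],[[0,0,0],[0,0,0],50],[[0,0,0],[0,0,0],50]], "newtons": 40}}

```text
clock: 3.82
ee_pos: [0.4565, 0.0594, 0.006]
orientation: [[-1.0, -0.001, 0.002], [-0.001, 1.0, 0.0], [-0.002, 0.0, -1.0]]
wrist_force: [-1.4, -0.7, 5.6]
grip_width: 0.0574
```

Call:
{"method": "arm_command", "body": {"motion": [[[0,0,0],[0,0,-3],50],[[0,0,0],[0,0,-10],50],[[0,0,0],[0,0,-30],50],[[0,0,0],[0,0,-40],50],[[0,0,0],[0,0,0],50]]}}

```text
clock: 4.45
ee_pos: [0.4589, 0.0596, 0.0915]
orientation: [[-1.0, -0.001, 0.009], [-0.001, 1.0, 0.001], [-0.009, 0.001, -1.0]]
wrist_force: [0.2, 0.3, -0.7]
grip_width: 0.0574
```

Run:
```python
from h import *
s=env.get_state(); print(s['clock'],s['ee_pos'],s['wrist_force'],s['grip_width'])
a,_=snap('wrist','w2'); b,_=snap('side','s2')
im=np.vstack([a[100:384,60:460],cv2.resize(b[100:300,130:350],(400,364))]); cv2.imwrite('pics/c2.png',im[:600,:,::-1])
```

```text
4.45 [0.45885311 0.05962563 0.09145822] [ 0.23998481  0.29002347 -0.68188604] 0.05743898985028218
```

View pics/c2.png

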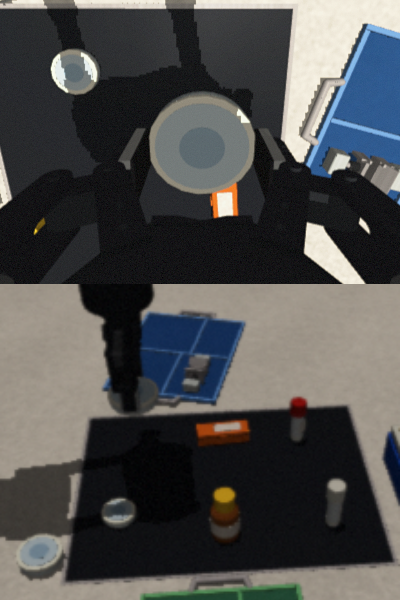

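The wrist crop shows the large dish level between the pads, centred near (202,145). The side view shows it hanging from the gripper clear of the plate.

Run:
```python
from h import *
im,K=load('w2')
# ellipse of dish rim: crop px + offset (60,100)
for z in (.095,.1025): 
    l,r,t,b=[pt(K,u+60,v+100,z) for u,v in((149,143),(257,143),(202,92),(202,194))]
    print(z,l[:2],r[:2],t[:2],b[:2])
s=env.get_state(); print(s['orientation'][0],s['q'],s['ft_torque'])
```

```text
0.095 [0.45986425 0.02998894] [0.45975256 0.09154492] [0.42945299 0.06010893] [0.49402285 0.06028285]
0.1025 [0.4559614  0.03159491] [0.45585575 0.08982157] [0.42719498 0.06008583] [0.4882725  0.06025035]
[-9.99998458e-01 -8.32260954e-04  1.54623085e-03] [ 4.32060643e+00 -3.50632943e-01  1.25631378e+02 -2.16328597e-03
  5.46305430e+01 -8.57258240e+01] [ 0.01316535 -0.02490588 -0.00693932]
```

Call:
{"method": "arm_command", "body": {"motion": [[[0,0,0],[-4,25,0],50],[[0,0,0],[-4,40,0],50],[[0,0,0],[-4,45,0],50],[[0,0,0],[-5,45,0],50],[[0,0,0],[-5,45,0],50],[[0,0,0],[-5,40,0],50],[[0,0,0],[-4,35,0],50],[[0,0,0],[0,0,20],50],[[0,0,0],[0,0,20],50],[[0,0,0],[0,0,15],50],[[0,0,0],[0,0,10],50],[[0,0,0],[0,0,0],50]]}}

```text
clock: 6.05
ee_pos: [0.4853, 0.3333, 0.0211]
orientation: [[-1.0, 0.0, -0.002], [0.0, 1.0, -0.001], [0.002, -0.001, -1.0]]
wrist_force: [-0.4, -0.4, -0.8]
grip_width: 0.0574
```

Call:
{"method": "arm_command", "body": {"motion": [[[0,0,0],[-4,1,5],50],[[0,0,0],[0,0,4],50],[[0,0,0],[0,0,2],50],[[0,0,0],[0,0,1],50],[[0,0,0],[0,0,0],50]]}}

```text
clock: 6.68
ee_pos: [0.49, 0.3354, 0.0103]
orientation: [[-1.0, -0.001, -0.0], [-0.001, 1.0, -0.0], [0.0, -0.0, -1.0]]
wrist_force: [-0.7, -0.1, -0.8]
grip_width: 0.0575
```

Call:
{"method": "arm_command", "body": {"motion": [[[0,0,0],[0,0,1],50],[[0,0,0],[0,0,1],50],[[0,0,0],[0,0,0],50]]}}

```text
clock: 7.05
ee_pos: [0.4901, 0.3356, 0.01]
orientation: [[-1.0, -0.001, -0.0], [-0.001, 1.0, -0.0], [0.0, -0.0, -1.0]]
wrist_force: [-4.2, -2.7, 10.2]
grip_width: 0.0574
```

Call:
{"method": "arm_command", "body": {"motion": [[[0,0,0],[0,0,-0.5],58],[[0,0,0],[0,0,0],64],[[0,0,0],[0,0,0],70],[[0,0,0],[0,0,-10],72],[[0,0,0],[0,0,-30],72],[[0,0,0],[0,0,-60],60],[[0,0,0],[0,0,-50],45],[[0,0,0],[0,0,0],45]]}}

```text
clock: 8.05
ee_pos: [0.4938, 0.3377, 0.1656]
orientation: [[-1.0, -0.001, 0.01], [-0.001, 1.0, 0.006], [-0.01, 0.006, -1.0]]
wrist_force: [-0.2, 0.1, 0.1]
grip_width: 0.0451
```

Run:
```python
from h import *
s=env.get_state(); print(s['clock'],s['ee_pos'],s['wrist_force'],s['grip_width'])
a,_=snap('wrist','w3'); cv2.imwrite('pics/w3b.png',cv2.resize(a[:,:,::-1],(768,576),interpolation=cv2.INTER_CUBIC))
```

```text
8.05 [0.49375197 0.33772162 0.16564189] [-0.21684985  0.09440979  0.06887381] 0.0450940874345254
```

View pics/w3b.png

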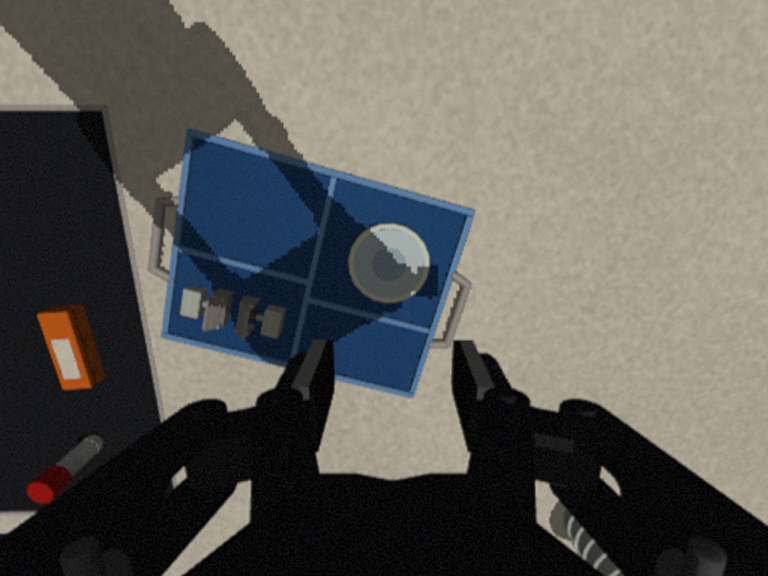

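The large dish lies inside the blue dish bay at (390,262), clear of the ribs. The clip's guide blocks are at about (193,302) and (271,322).

Run:
```python
from m2 import *
im,K=load('w3'); H,S,V=hs(im)
m=(H>100)&(H<122)&(S>90)&(V>30); m[270:]=0; m[:,:105]=0; m[:,320:]=0
print(quad(K,m))
(cx,cy),_,a=quad(K,m)
for (x0,y0,an) in ((cx,cy,a),(505,277.2,-15.48)):
    t=np.radians(an); R=np.array([[np.cos(t),-np.sin(t)],[np.sin(t),np.cos(t)]])
    print('clip',R@[42,-51.5]+[x0,y0])
print('blocks',(pt(K,193/1.5,302/1.5,.018)+pt(K,271/1.5,322/1.5,.018))/2, pt(K,193/1.5,302/1.5,.018)-pt(K,271/1.5,322/1.5,.018))
cv2.imwrite('pics/clip3.png',cv2.resize(im[180:235,105:205,::-1],None,fx=6,fy=6,interpolation=cv2.INTER_NEAREST))
_,T=load('top0')
m=((H<6)|(H>174))&(S>150)&(V>60); ys,xs=np.nonzero(m); k=cv2.findContours(m.astype(np.uint8),0,1)[0]
for c in k:
    if cv2.contourArea(c)>60: print('red',cv2.minEnclosingCircle(c), c[:,0].mean(0))
```

```text
((504.9, 277.2), [162.9, 211.2], -15.41)
clip [531.70525417 216.39105042]
clip [531.73094204 216.35834702]
blocks [0.52933215 0.21726405 0.018     ] [-0.01619618 -0.05740256  0.        ]
red ((27.0, 327.0), 9.486932754516602) [ 26.31914894 327.76595745]
```

View pics/clip3.png

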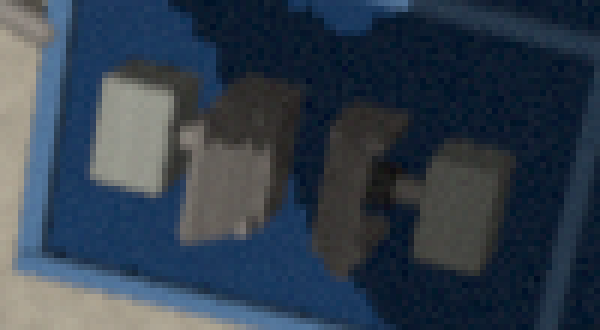

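Call:
{"method": "arm_command", "body": {"motion": [[[0,0,0],[-12,-20,0],45],[[0,0,0],[-24,-38,0],45],[[0,0,0],[-24,-38,0],45],[[0,0,0],[-24,-38,0],45],[[0,0,0],[-24,-38,0],45],[[0,0,0],[-24,-38,5],45],[[0,0,0],[-20,-32,5],45],[[0,0,0],[-12,-20,5],45],[[0,0,0],[0,0,0],45]]}}

```text
clock: 9.22
ee_pos: [0.6536, 0.0723, 0.1418]
orientation: [[-1.0, 0.001, -0.003], [0.001, 1.0, -0.0], [0.003, -0.0, -1.0]]
wrist_force: [-0.4, 0.0, -0.1]
grip_width: 0.045
```

Run:
```python
from m2 import *
s=env.get_state(); print(s['clock'],s['ee_pos'],s['orientation'][2])
im,K=snap('wrist','w4'); H,S,V=hs(im)
m=((H<6)|(H>174))&(S>120)&(V>40)
for c in cv2.findContours(m.astype(np.uint8),0,1)[0]:
    if cv2.contourArea(c)>60:
        o,r=cv2.minEnclosingCircle(c); print(o,r,pt(K,*o,.06))
m=(H>18)&(H<33)&(S>130)&(V>100); 
m=(H>4)&(H<18)&(S>150)&(V>60); m=m.astype(np.uint8)
for c in cv2.findContours(m,0,1)[0]:
    if cv2.contourArea(c)>60: print('or',c[:,0].mean(0),cv2.minAreaRect(np.array([pt(K,u,v,.018)[:2]*1000 for u,v in c[:,0]],np.float32)))
cv2.imwrite('pics/w4b.png',cv2.resize(im[:,:,::-1],(768,576),interpolation=cv2.INTER_CUBIC))
```

```text
9.225 [0.65360725 0.07227616 0.14175541] [ 3.27819586e-03 -1.08217179e-04 -9.99994621e-01]
(263.5, 198.88461303710938) 13.12501049041748 [0.65516612 0.07428516 0.06      ]
or [89.12781955 82.48120301] ((555.7740478515625, -86.61064910888672), (30.487037658691406, 33.51377487182617), 81.06466674804688)
or [271.10769231  87.87179487] ((561.9596557617188, 80.91371154785156), (66.16970825195312, 25.96234130859375), 4.2409749031066895)
```

View pics/w4b.png

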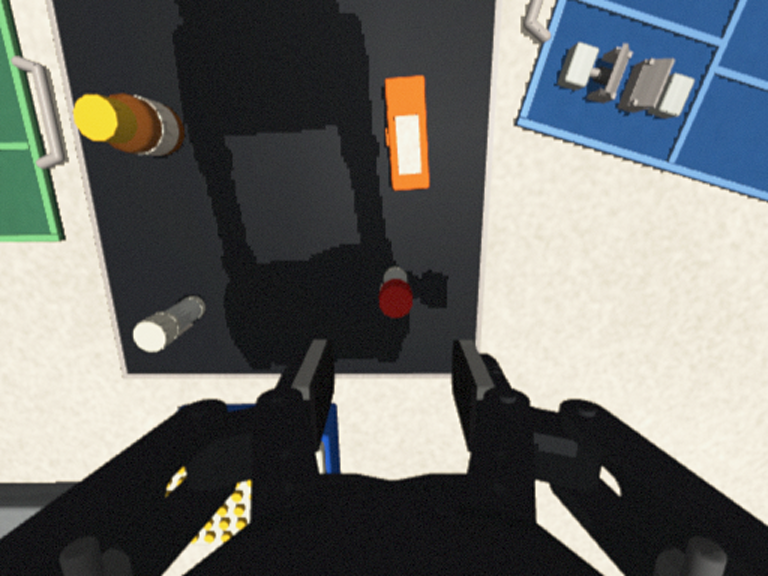

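The red cap is centred at (395,298), just ahead of the open jaws. The tip case is at (407,132), the clip blocks at (580,66) and (676,96).

Call:
{"method": "arm_command", "body": {"motion": [[[0,0,0],[-2,2,10],45],[[0,0,0],[0,0,25],45],[[0,0,0],[0,0,30],45],[[0,0,0],[0,0,25],45],[[0,0,0],[0,0,13],45],[[0,0,0],[0,0,6],45],[[0,0,0],[0,0,0],30],[[0,0,0],[0,0,0],18],[[0,0,0],[0,0,0],10],[[0,0,0],[0,0,0],10],[[0,0,0],[0,0,0],10]], "newtons": 60}}

```text
clock: 10.65
ee_pos: [0.6572, 0.0756, 0.0359]
orientation: [[-1.0, -0.001, 0.002], [-0.001, 1.0, 0.0], [-0.002, 0.0, -1.0]]
wrist_force: [-0.8, 0.6, 5.3]
grip_width: 0.0173
```

Run:
```python
from h import *
im,K=load('w4'); a,b=pt(K,580/1.5,66/1.5,.018),pt(K,676/1.5,96/1.5,.018); print((a+b)/2,a-b)
```

```text
[0.53181181 0.2142334  0.018     ] [-0.01633354 -0.06021773  0.        ]
```

Call:
{"method": "arm_command", "body": {"motion": [[[0,0,0],[0,0,-5],10],[[0,0,0],[0,0,-20],10],[[0,0,0],[0,0,-30],10],[[0,0,0],[0,0,-25],10],[[0,0,0],[15,16,0],10],[[0,0,0],[30,34,0],10],[[0,0,0],[33,37,0],10],[[0,0,0],[30,34,0],10],[[0,0,0],[17,20,0],10],[[0,0,0],[0,0,0],10],[[0,0,0],[0,0,0],10]]}}

```text
clock: 12.02
ee_pos: [0.5304, 0.2164, 0.1142]
orientation: [[-1.0, -0.002, -0.001], [-0.002, 1.0, -0.001], [0.001, -0.001, -1.0]]
wrist_force: [-0.4, 0.4, -0.3]
grip_width: 0.0169
```

Run:
```python
from h import *
s=env.get_state(); print(s['clock'],s['ee_pos'],s['orientation'],s['grip_width'])
a,_=snap('wrist','w5'); b,_=snap('side','s5'); c,_=snap('top','t5')
A=cv2.resize(a[90:290,160:360],(500,500)); B=cv2.resize(b[80:180,190:280],(297,330)); C=cv2.resize(c[175:265,120:210],(297,297))
im=np.zeros((600,797,3),np.uint8); im[:500,:500]=A; im[:300,500:]=B[:300]; im[300:597,500:]=C
cv2.imwrite('pics/c5.png',im[:,:,::-1])
```

```text
12.025 [0.53036676 0.21639918 0.11420649] [[-9.99998186e-01 -1.72680280e-03 -8.03405353e-04]
 [-1.72631168e-03  9.99998323e-01 -6.11593861e-04]
 [ 8.04460108e-04 -6.10205824e-04 -9.99999490e-01]] 0.016911846149483926
```

View pics/c5.png

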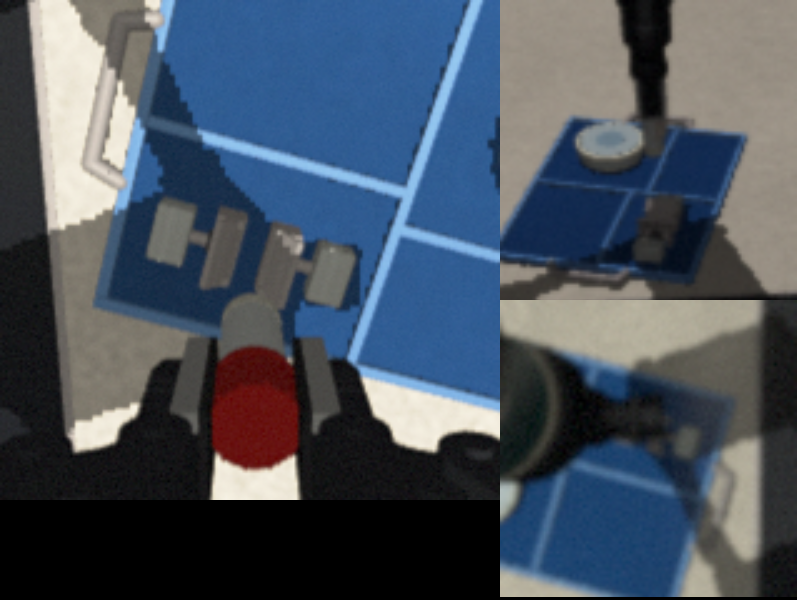

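The tube hangs upright in the jaws, with its cap centre at (256,425) in the crop. The clip is ahead and below, with its block tops at (173,232) and (332,274).

Run:
```python
from h import *
im,K=load('w5'); f=lambda u,v,z: pt(K,u/2.5+160,v/2.5+90,z)
a,b=f(173,232,.018),f(332,274,.018); print('clip',(a+b)/2,a-b)
print('cap top',f(256,425,.138)); print('foot edge y',f(220,325,.079)[1],f(283,325,.079)[1],'front',f(250,293,.079))
```

```text
clip [0.52941209 0.21641563 0.018     ] [-0.01596154 -0.05880883  0.        ]
cap top [0.53036892 0.21715213 0.138     ]
foot edge y 0.2070852913201006 0.22497784581654165 front [0.5234499  0.21559109 0.079     ]
```

Call:
{"method": "arm_command", "body": {"motion": [[[0,0,0],[-1,0,15],10],[[0,0,0],[0,0,20],10],[[0,0,0],[0,0,10],10],[[0,0,0],[0,0,5],10],[[0,0,0],[0,0,4],10],[[0,0,0],[0,0,4],10],[[0,0,0],[0,0,3],10],[[0,0,0],[0,0,0],10]], "newtons": 80}}

```text
clock: 13.18
ee_pos: [0.5323, 0.2162, 0.0539]
orientation: [[-1.0, -0.001, 0.0], [-0.001, 1.0, -0.0], [-0.0, -0.0, -1.0]]
wrist_force: [0.7, -1.6, -0.4]
grip_width: 0.0165
```

Call:
{"method": "arm_command", "body": {"motion": [[[0,0,0],[0,0,3],10],[[0,0,0],[0,0,3],10],[[0,0,0],[0,0,2],10],[[0,0,0],[0,0,2],10],[[0,0,0],[0,0,0],10]]}}

```text
clock: 13.8
ee_pos: [0.5323, 0.2164, 0.0436]
orientation: [[-1.0, -0.001, 0.0], [-0.001, 1.0, 0.0], [-0.0, 0.0, -1.0]]
wrist_force: [0.9, -2.4, 1.3]
grip_width: 0.0164
```

Call:
{"method": "arm_command", "body": {"motion": [[[0,0,0],[0,0,1.5],10],[[0,0,0],[0,0,1],10],[[0,0,0],[0,0,1],10],[[0,0,0],[0,0,0],10]]}}

```text
clock: 14.3
ee_pos: [0.5319, 0.2164, 0.0401]
orientation: [[-1.0, -0.001, -0.0], [-0.001, 1.0, -0.0], [0.0, -0.0, -1.0]]
wrist_force: [-0.7, -0.1, 2.0]
grip_width: 0.0165
```

Call:
{"method": "arm_command", "body": {"motion": [[[0,0,0],[0,0,1],10],[[0,0,0],[0,0,1],10],[[0,0,0],[0,0,0],10]]}}

```text
clock: 14.68
ee_pos: [0.5328, 0.2165, 0.0399]
orientation: [[-1.0, -0.001, 0.001], [-0.001, 1.0, 0.0], [-0.001, 0.0, -1.0]]
wrist_force: [-2.4, -1.3, 12.4]
grip_width: 0.016
```

Call:
{"method": "arm_command", "body": {"motion": [[[0,0,0],[0,0,1],10],[[0,0,0],[0,0,0],10]]}}

```text
clock: 14.92
ee_pos: [0.5332, 0.2166, 0.0399]
orientation: [[-1.0, -0.001, 0.002], [-0.001, 1.0, 0.0], [-0.002, 0.0, -1.0]]
wrist_force: [-3.7, -3.0, 15.4]
grip_width: 0.0165
```

Run:
```python
from h import *
s=env.get_state(); print(s['clock'],s['ee_pos'],s['wrist_force'],s['grip_width'])
a,_=snap('wrist','w6'); b,_=snap('side','s6')
A=cv2.resize(a[130:290,160:360],(500,400)); B=cv2.resize(b[100:180,200:260],(300,400))
cv2.imwrite('pics/c6.png',np.hstack([A,B])[:,:,::-1])
```

```text
14.925 [0.53319428 0.21657522 0.03985467] [-3.74657485 -2.95558447 15.43551645] 0.01652122884540815
```

View pics/c6.png

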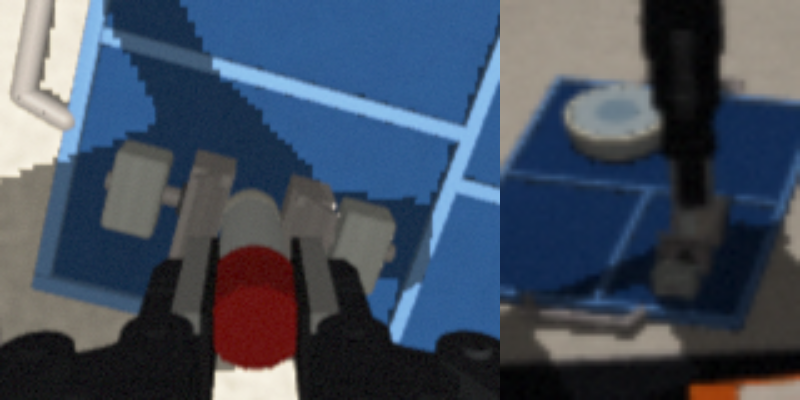

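The tube stands between the two spread jaws, and z stops at 0.0399 m as the force rises, so it is on the floor. I'll release it now.

Call:
{"method": "arm_command", "body": {"motion": [[[0,0,0],[0,0,-2],10],[[0,0,0],[0,0,0],20],[[0,0,0],[0,0,0],30],[[0,0,0],[0,0,0],36],[[0,0,0],[0,0,0],36],[[0,0,0],[0,0,-10],36],[[0,0,0],[0,0,-30],36],[[0,0,0],[0,0,-50],36],[[0,0,0],[0,0,-30],36],[[0,0,0],[0,0,0],36]], "newtons": 50}}

```text
clock: 16.27
ee_pos: [0.5349, 0.2174, 0.1637]
orientation: [[-1.0, -0.001, 0.008], [-0.001, 1.0, 0.003], [-0.008, 0.003, -1.0]]
wrist_force: [0.6, -0.5, -0.5]
grip_width: 0.0359
```

Run:
```python
from m2 import *
s=env.get_state(); print(s['clock'],s['ee_pos'],s['orientation'][2],s['grip_width'])
im,K=snap('wrist','w7'); H,S,V=hs(im)
cv2.imwrite('pics/c7.png',cv2.resize(im[60:290,140:390,::-1],None,fx=2.4,fy=2.4,interpolation=cv2.INTER_CUBIC))
m=((H<6)|(H>174))&(S>120)&(V>40)
for c in cv2.findContours(m.astype(np.uint8),0,1)[0]:
    if cv2.contourArea(c)>60: o,r=cv2.minEnclosingCircle(c); print(o,r,pt(K,*o,.064))
```

```text
16.275 [0.53485778 0.21739942 0.16373476] [-0.00758754  0.00268867 -0.9999676 ] 0.035910198733383775
(259.1357116699219, 185.3142852783203) 11.740875244140625 [0.52994274 0.21571847 0.064     ]
```

View pics/c7.png

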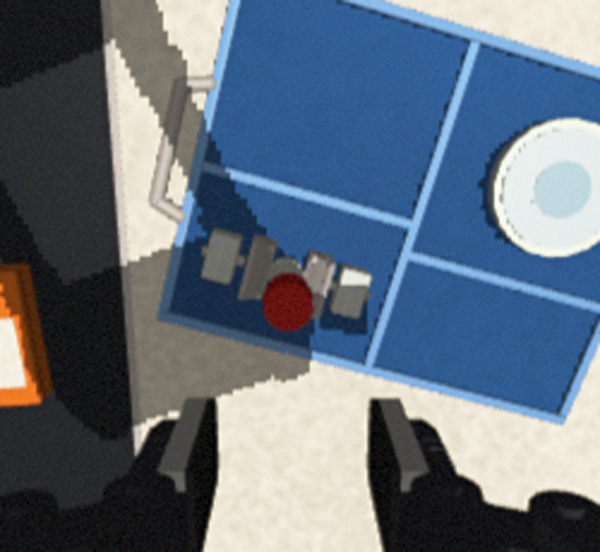

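The red tube stands upright in the clip with its cap at (288,302). The large dish is in its bay.

Call:
{"method": "arm_command", "body": {"motion": [[[0,0,0],[8,-20,0],62],[[0,0,0],[14,-40,0],62],[[0,0,0],[15,-40,0],62],[[0,0,0],[15,-40,0],62],[[0,0,0],[15,-40,5],62],[[0,0,0],[15,-40,10],62],[[0,0,0],[10,-30,10],62],[[0,0,0],[6,-14,15],62],[[0,0,0],[0,0,10],62],[[0,0,0],[0,0,0],62]]}}

```text
clock: 17.58
ee_pos: [0.4333, -0.0469, 0.1077]
orientation: [[-1.0, -0.001, -0.003], [-0.001, 1.0, 0.001], [0.003, 0.001, -1.0]]
wrist_force: [0.1, 0.4, -0.1]
grip_width: 0.0619
```

Run:
```python
from m2 import *
s=env.get_state(); print(s['clock'],s['ee_pos'],s['orientation'][2],s['grip_width'])
im,K=snap('wrist','w8'); dishes(K,im); H,S,V=hs(im)
m=(H>60)&(H<90)&(S>90)&(V>30); m[:,:2]=0; m[290:]=0; print(quad(K,m))
m=(H>22)&(H<33)&(S>150)&(V>120)
for c in cv2.findContours(m.astype(np.uint8),0,1)[0]:
    if cv2.contourArea(c)>60: o,r=cv2.minEnclosingCircle(c); print('yel',o,r,pt(K,*o,.062))
cv2.imwrite('pics/w8b.png',cv2.resize(im[:,:,::-1],(768,576),interpolation=cv2.INTER_CUBIC))
```

```text
17.575 [ 0.43325525 -0.04692621  0.10769767] [ 3.06372751e-03  9.37137578e-04 -9.99994868e-01] 0.06191324540491047
blob [122.6 369.1] [ 644.5 -203.6] d 78.8
blob [493.1 319.7] [579.6 197.6] d 77.3
blob [494. 280.] [525.4 190.2] d 24.7
blob [159.6 254. ] [ 498.3 -144.9] d 25.8
blob [260.  196.4] [437.2 -47.6] d 29.7
blob [209.5 115.6] [366.7 -89.9] d 82.5
((504.3, -239.2), [74.7, 163.4], 0.11)
```

View pics/w8b.png

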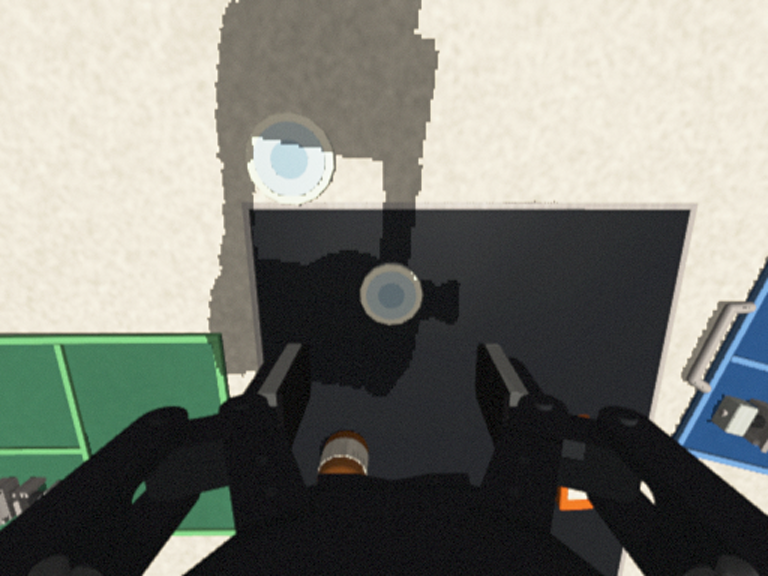

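The small dish is at (391,294), straight ahead of the open jaws. The larger look-alike at (290,158) is off to one side.

Call:
{"method": "arm_command", "body": {"motion": [[[0,0,0],[-4,-1,15],62],[[0,0,0],[0,0,30],62],[[0,0,0],[0,0,30],62],[[0,0,0],[0,0,18],62],[[0,0,0],[0,0,8],62],[[0,0,0],[0,0,2],62],[[0,0,0],[0,0,0],50],[[0,0,0],[0,0,0],40],[[0,0,0],[0,0,0],32],[[0,0,0],[0,0,0],32],[[0,0,0],[0,0,0],32]], "newtons": 40}}

```text
clock: 19.0
ee_pos: [0.4393, -0.0488, 0.0075]
orientation: [[-1.0, -0.001, 0.002], [-0.001, 1.0, -0.0], [-0.002, -0.0, -1.0]]
wrist_force: [-1.9, 0.3, 5.8]
grip_width: 0.0359
```

Call:
{"method": "arm_command", "body": {"motion": [[[0,0,0],[0,0,-5],32],[[0,0,0],[0,0,-25],32],[[0,0,0],[0,0,-40],32],[[0,0,0],[0,0,-40],32],[[0,0,0],[-10,-20,-20],32],[[0,0,0],[-18,-38,0],32],[[0,0,0],[-18,-38,0],32],[[0,0,0],[-18,-38,0],32],[[0,0,0],[-14,-33,0],32],[[0,0,0],[0,0,0],32],[[0,0,0],[0,0,0],32]]}}

```text
clock: 20.38
ee_pos: [0.5159, -0.2152, 0.1361]
orientation: [[-1.0, -0.0, -0.001], [-0.0, 1.0, 0.001], [0.001, 0.001, -1.0]]
wrist_force: [-0.9, 0.2, -1.3]
grip_width: 0.0359
```

Run:
```python
from m2 import *
s=env.get_state(); print(s['clock'],s['ee_pos'],s['orientation'][2],s['grip_width'])
im,K=snap('wrist','w9'); H,S,V=hs(im)
m=(H>60)&(H<90)&(S>90)&(V>30); print(quad(K,m))
cv2.imwrite('pics/w9b.png',cv2.resize(im[:,:,::-1],(768,576),interpolation=cv2.INTER_CUBIC))
```

```text
20.375 [ 0.51591581 -0.21516153  0.13608793] [ 8.87585573e-04  7.45029778e-04 -9.99999329e-01] 0.03588269894675579
((545.4, -264.4), [153.0, 209.4], 0.56)
```

View pics/w9b.png

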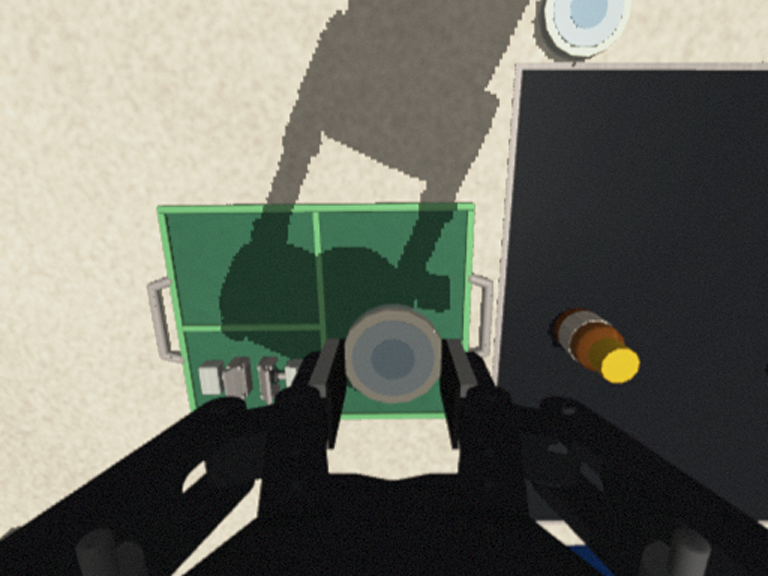

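The small dish is held level at (393,355). The green tray is almost square to the base, with front corners at (158,207) and (474,204). The bottle's cap is at (620,364).

Run:
```python
from h import *
im,K=load('w9'); f=lambda u,v,z=.007: pt(K,u/1.5,v/1.5,z)
L,R=f(158,207),f(474,204); d=R-L; print(L,R,np.linalg.norm(d),'yaw',np.degrees(np.arctan2(-d[0],d[1])))
t=np.arctan2(-d[0],d[1]); m=(L+R)/2; c=m[:2]+82e-3*np.array([np.cos(t),np.sin(t)]); print('centre',c)
print('rib x=5:',f(250,328),' back edge x=82',f(400,416))
Rm=np.array([[np.cos(t),-np.sin(t)],[np.sin(t),np.cos(t)]])
for n,b in dict(dish=(-30,51.5),narrow=(49,51.5),bottle=(-37,-51.5),clip=(42,-51.5)).items(): print(n,c+Rm@np.array(b)/1000)
print('bottle cap',f(620,364,.062))
```

```text
[ 0.46955346 -0.37013919  0.007     ] [ 0.46723595 -0.1608025   0.007     ] 0.20934951882140815 yaw 0.6342801632114391
centre [ 0.55038968 -0.2645631 ]
rib x=5: [ 0.55543208 -0.31740054  0.007     ]  back edge x=82 [ 0.62806106 -0.20865792  0.007     ]
dish [ 0.51982141 -0.21339836]
narrow [ 0.59881657 -0.21252383]
bottle [ 0.51396206 -0.31646954]
clip [ 0.59295722 -0.31559501]
bottle cap [ 0.5558579  -0.08000581  0.062     ]
```

Call:
{"method": "arm_command", "body": {"motion": [[[0,0,0],[-3,1.5,20],32],[[0,0,0],[0,0,40],32],[[0,0,0],[0,0,35],32],[[0,0,0],[0,0,15],32],[[0,0,0],[0,0,8],32],[[0,0,0],[0,0,4],32],[[0,0,0],[0,0,0],32],[[0,0,0],[0,0,1],32],[[0,0,0],[0,0,0],32]]}}

```text
clock: 21.55
ee_pos: [0.52, -0.2143, 0.0139]
orientation: [[-1.0, -0.001, 0.001], [-0.001, 1.0, -0.0], [-0.001, -0.0, -1.0]]
wrist_force: [0.5, 0.4, -0.6]
grip_width: 0.0362
```

Call:
{"method": "arm_command", "body": {"motion": [[[0,0,0],[0,0,1],32],[[0,0,0],[0,0,1],32],[[0,0,0],[0,0,0.7],32],[[0,0,0],[0,0,0],32]]}}

```text
clock: 22.05
ee_pos: [0.5197, -0.2142, 0.0115]
orientation: [[-1.0, -0.001, -0.0], [-0.001, 1.0, -0.0], [0.0, -0.0, -1.0]]
wrist_force: [-2.6, 1.2, 7.6]
grip_width: 0.0364
```

Call:
{"method": "arm_command", "body": {"motion": [[[0,0,0],[0,0,-0.5],40],[[0,0,0],[0,0,0],48],[[0,0,0],[0,0,0],52],[[0,0,0],[0,0,-10],52],[[0,0,0],[0,0,-40],52],[[0,0,0],[0,0,-50],60],[[0,0,0],[0,0,-30],60],[[0,0,0],[-9,33,0],60],[[0,0,0],[-9,34,0],60],[[0,0,0],[-9,34,0],60],[[0,0,0],[-9,33,0],60],[[0,0,0],[0,0,0],60]]}}

```text
clock: 23.55
ee_pos: [0.556, -0.0782, 0.1418]
orientation: [[-1.0, -0.004, 0.001], [-0.004, 1.0, 0.0], [-0.001, 0.0, -1.0]]
wrist_force: [-0.4, -0.2, -0.5]
grip_width: 0.0598
```

Run:
```python
from m2 import *
s=env.get_state(); print(s['clock'],s['ee_pos'],s['orientation'][2],s['grip_width'])
im,K=snap('wrist','w10'); H,S,V=hs(im)
m=(H>22)&(H<33)&(S>130)&(V>80)
for c in cv2.findContours(m.astype(np.uint8),0,1)[0]:
    if cv2.contourArea(c)>80: o,r=cv2.minEnclosingCircle(c); print('yel',o,r,pt(K,*o,.062))
m=(H>4)&(H<18)&(S>150)&(V>60); m=m.astype(np.uint8)
for c in cv2.findContours(m,0,1)[0]:
    if cv2.contourArea(c)>60: print('or',c[:,0].mean(0),cv2.minAreaRect(np.array([pt(K,u,v,.018)[:2]*1000 for u,v in c[:,0]],np.float32)))
cv2.imwrite('pics/w10b.png',cv2.resize(im[:,:,::-1],(768,576),interpolation=cv2.INTER_CUBIC))
```

```text
23.55 [ 0.55595673 -0.07821436  0.14180619] [-9.08324680e-04  1.63864708e-04 -9.99999574e-01] 0.059823481429686194
or [259.25688073 185.79816514] ((558.2329711914062, -80.4831314086914), (26.557676315307617, 33.05045700073242), 0.301608145236969)
or [413.16111111 187.78333333] ((560.4920043945312, 77.67900848388672), (69.17998504638672, 32.34182357788086), 4.199360370635986)
```

View pics/w10b.png

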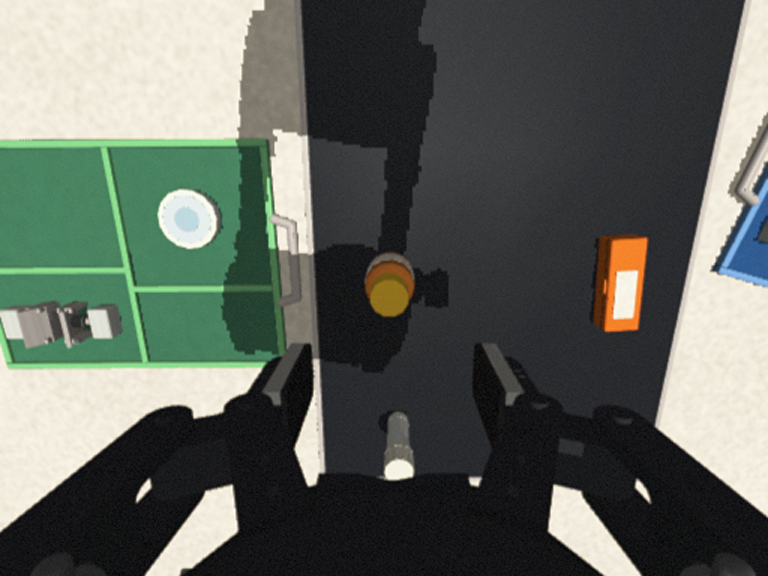

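The small dish sits flat inside the green dish bay at (188,219). The bottle is at (390,297), ahead of the jaws.

Call:
{"method": "arm_command", "body": {"motion": [[[0,0,0],[0,-1.5,20],60],[[0,0,0],[0,0,40],60],[[0,0,0],[0,0,35],60],[[0,0,0],[0,0,22],60],[[0,0,0],[0,0,11],60],[[0,0,0],[0,0,4],60],[[0,0,0],[0,0,0],46],[[0,0,0],[0,0,0],34],[[0,0,0],[0,0,0],26],[[0,0,0],[0,0,0],26],[[0,0,0],[0,0,0],26]], "newtons": 50}}

```text
clock: 24.98
ee_pos: [0.5567, -0.0818, 0.0104]
orientation: [[-1.0, -0.001, 0.002], [-0.001, 1.0, -0.001], [-0.002, -0.001, -1.0]]
wrist_force: [0.4, -0.2, 5.8]
grip_width: 0.031
```

Call:
{"method": "arm_command", "body": {"motion": [[[0,0,0],[0,0,-5],26],[[0,0,0],[0,0,-25],26],[[0,0,0],[0,0,-35],26],[[0,0,0],[4,-20,-25],26],[[0,0,0],[7,-38,0],26],[[0,0,0],[7,-40,0],26],[[0,0,0],[7,-40,0],26],[[0,0,0],[7,-40,0],26],[[0,0,0],[7,-37,0],26],[[0,0,0],[4,-20,0],26],[[0,0,0],[0,0,20],26],[[0,0,0],[0,0,0],26]]}}

```text
clock: 26.48
ee_pos: [0.5105, -0.314, 0.0758]
orientation: [[-1.0, -0.001, -0.005], [-0.001, 1.0, 0.004], [0.005, 0.004, -1.0]]
wrist_force: [-0.4, 0.3, -1.3]
grip_width: 0.0307
```

Call:
{"method": "arm_command", "body": {"motion": [[[0,0,0],[-2,-2,20],26],[[0,0,0],[0,0,20],26],[[0,0,0],[0,0,10],26],[[0,0,0],[0,0,5],26],[[0,0,0],[0,0,2],26],[[0,0,0],[0,0,0],26],[[0,0,0],[0,0,0],26]]}}

```text
clock: 27.35
ee_pos: [0.5151, -0.319, 0.0228]
orientation: [[-1.0, -0.001, 0.001], [-0.001, 1.0, -0.001], [-0.001, -0.001, -1.0]]
wrist_force: [0.4, 0.6, -0.2]
grip_width: 0.0308
```

Call:
{"method": "arm_command", "body": {"motion": [[[0,0,0],[0,0,4],26],[[0,0,0],[0,0,2.5],26],[[0,0,0],[0,0,1],26],[[0,0,0],[0,0,1],26],[[0,0,0],[0,0,0],26]]}}

```text
clock: 27.98
ee_pos: [0.5143, -0.3185, 0.0145]
orientation: [[-1.0, -0.001, -0.001], [-0.001, 1.0, 0.0], [0.001, 0.0, -1.0]]
wrist_force: [-2.9, 1.5, 6.7]
grip_width: 0.031
```

Call:
{"method": "arm_command", "body": {"motion": [[[0,0,0],[0,0,-0.5],32],[[0,0,0],[0,0,0],42],[[0,0,0],[0,0,0],50],[[0,0,0],[0,0,-10],50],[[0,0,0],[0,0,-35],50],[[0,0,0],[0,0,-45],50],[[0,0,0],[0,0,-35],50],[[0,0,0],[0,0,0],50],[[0,0,0],[-3,20,0],50],[[0,0,0],[-5,40,0],50],[[0,0,0],[-5,45,0],50],[[0,0,0],[-5,45,0],50]]}}

```text
clock: 29.48
ee_pos: [0.5308, -0.1656, 0.1368]
orientation: [[-1.0, -0.001, -0.004], [-0.001, 1.0, 0.002], [0.004, 0.002, -1.0]]
wrist_force: [0.7, 0.3, 0.6]
grip_width: 0.0494
```

Call:
{"method": "arm_command", "body": {"motion": [[[0,0,0],[-5,45,0],50],[[0,0,0],[-5,45,0],50],[[0,0,0],[-5,45,0],50],[[0,0,0],[-5,45,0],50],[[0,0,0],[-5,40,0],50],[[0,0,0],[-4,29,0],50],[[0,0,-4.2],[0,0,10],50],[[0,0,0],[0,0,0],50],[[0,0,0],[0,0,0],50]]}}

```text
clock: 30.6
ee_pos: [0.5601, 0.0807, 0.1281]
orientation: [[-0.997, -0.073, -0.002], [-0.073, 0.997, -0.0], [0.002, 0.0, -1.0]]
wrist_force: [0.7, -0.1, 0.9]
grip_width: 0.05
```

Run:
```python
from m2 import *
s=env.get_state(); print(s['clock'],s['ee_pos'],s['orientation'],s['grip_width'])
im,K=snap('wrist','w11'); H,S,V=hs(im)
m=(H>4)&(H<18)&(S>150)&(V>50)
m=cv2.morphologyEx(m.astype(np.uint8),cv2.MORPH_CLOSE,np.ones((7,7)))
for c in cv2.findContours(m,0,1)[0]:
    if cv2.contourArea(c)>300: print('or',c[:,0].mean(0),cv2.minAreaRect(np.array([pt(K,u,v,.018)[:2]*1000 for u,v in c[:,0]],np.float32)))
cv2.imwrite('pics/w11b.png',cv2.resize(im[:,:,::-1],(768,576),interpolation=cv2.INTER_CUBIC))
```

```text
30.6 [0.5601466  0.08066202 0.12808616] [[-9.97330712e-01 -7.29831089e-02 -2.21729733e-03]
 [-7.29830820e-02  9.97333175e-01 -9.31313489e-05]
 [ 2.21818120e-03  6.89424383e-05 -9.99997537e-01]] 0.04996331523977672
or [262.38983051 187.78531073] ((560.3187866210938, 81.42776489257812), (67.66561126708984, 25.573034286499023), 4.264321327209473)
```

View pics/w11b.png

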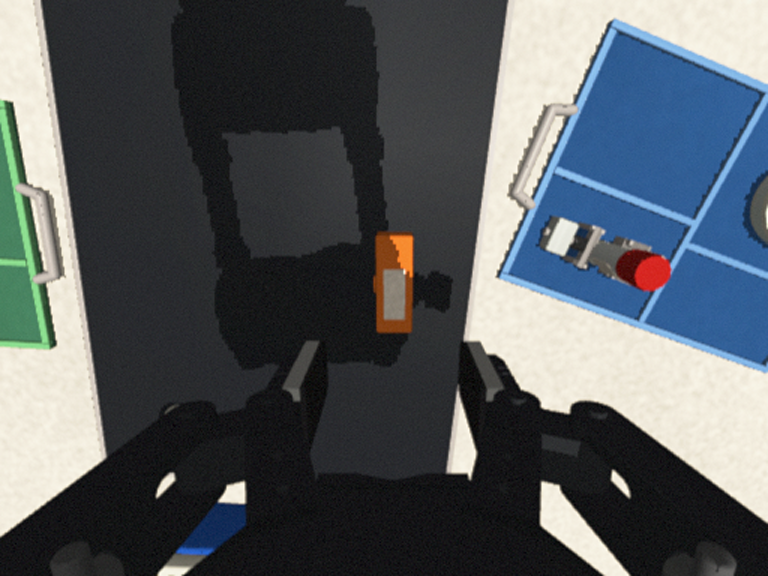

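The case lies at (394,283), square between the jaws. The red tube still stands in the clip at (643,270).

Call:
{"method": "arm_command", "body": {"motion": [[[0,0,0],[0,0.5,20],50],[[0,0,0],[0,0,38],50],[[0,0,0],[0,0,32],50],[[0,0,0],[0,0,20],50],[[0,0,0],[0,0,8],50],[[0,0,0],[0,0,4],50],[[0,0,0],[0,0,0],38],[[0,0,0],[0,0,0],26],[[0,0,0],[0,0,0],18],[[0,0,0],[0,0,0],18],[[0,0,0],[0,0,0],18]], "newtons": 40}}

```text
clock: 32.02
ee_pos: [0.5623, 0.0811, 0.0083]
orientation: [[-0.997, -0.074, 0.002], [-0.074, 0.997, 0.0], [-0.002, 0.0, -1.0]]
wrist_force: [-0.3, -0.3, 5.3]
grip_width: 0.0232
```

Call:
{"method": "arm_command", "body": {"motion": [[[0,0,0],[0,0,-5],18],[[0,0,0],[0,0,-30],18],[[0,0,0],[0,0,-40],18],[[0,0,10.4],[0,0,-20],18],[[0,0,10.4],[0,0,0],18],[[0,0,10.4],[0,0,0],18],[[0,0,10.4],[0,0,0],18],[[0,0,10.4],[0,0,0],18],[[0,0,10.4],[0,0,0],18],[[0,0,10.4],[0,0,0],18],[[0,0,10.4],[0,0,0],18],[[0,0,10.5],[0,0,0],18]]}}

```text
clock: 33.52
ee_pos: [0.5606, 0.0809, 0.1017]
orientation: [[-0.004, 1.0, -0.001], [1.0, 0.004, -0.0], [-0.0, -0.001, -1.0]]
wrist_force: [0.2, -0.3, -1.0]
grip_width: 0.0228
```

Call:
{"method": "arm_command", "body": {"motion": [[[0,0,0],[0,0,0],18],[[0,0,0],[-22,3,0],18],[[0,0,0],[-38,4,0],18],[[0,0,0],[-42,5,0],18],[[0,0,0],[-42,5,0],18],[[0,0,0],[-42,5,0],18],[[0,0,0],[-42,5,0],18],[[0,0,0],[-40,4,0],18],[[0,0,0],[-26,2,0],18],[[0,0,0],[0,0,0],18],[[0,0,0],[0,0,0],18]]}}

```text
clock: 34.9
ee_pos: [0.5967, -0.2119, 0.1017]
orientation: [[-0.011, 1.0, -0.001], [1.0, 0.011, 0.001], [0.001, -0.001, -1.0]]
wrist_force: [-0.6, 0.1, -0.6]
grip_width: 0.0228
```

Run:
```python
from m2 import *
s=env.get_state(); print(s['clock'],s['ee_pos'],s['orientation'],s['grip_width'])
im,K=snap('wrist','w12'); H,S,V=hs(im)
cv2.imwrite('pics/w12b.png',cv2.resize(im[:,:,::-1],(768,576),interpolation=cv2.INTER_CUBIC))
```

```text
34.9 [ 0.59666253 -0.21185104  0.10173598] [[-1.05023648e-02  9.99944455e-01 -8.87757059e-04]
 [ 9.99944371e-01  1.05032231e-02  9.67700948e-04]
 [ 9.76971507e-04 -8.77544526e-04 -9.99999138e-01]] 0.022764200182638684
```

View pics/w12b.png

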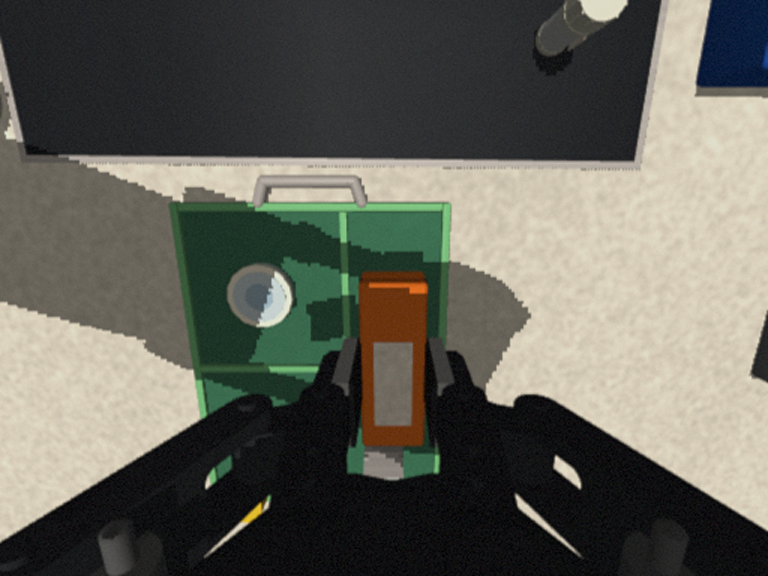

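The case is held level at (394,360), aligned with the tray and over the narrow bay between the rib at x=343 and the rim at x=445. The small dish is at (260,296).

Run:
```python
from h import *
im,K=load('w12'); f=lambda u,v,z: pt(K,u/1.5,v/1.5,z)
a,b=f(395,287,.1114),f(394,445,.1114); print('case ends',a,b,(a+b)/2)
print('case sides',f(361,360,.1114),f(427,360,.1114))
print('rib mid',f(344,290,.007),'outer back',f(447,290,.007),'left outer',f(310,206,.007))
```

```text
case ends [ 0.59763063 -0.17985106  0.1114    ] [ 0.59811633 -0.24342205  0.1114    ] [ 0.59787348 -0.21163656  0.1114    ]
case sides [ 0.58569943 -0.20750335  0.1114    ] [ 0.60959023 -0.20720442  0.1114    ]
rib mid [ 0.56730082 -0.21220808  0.007     ] outer back [ 0.63048932 -0.21143124  0.007     ] left outer [ 0.54868274 -0.16170896  0.007     ]
```

Call:
{"method": "arm_command", "body": {"motion": [[[0,0,0],[-1.5,0,15],18],[[0,0,0],[0,0,30],18],[[0,0,0],[0,0,22],18],[[0,0,0],[0,0,10],18],[[0,0,0],[0,0,5],18],[[0,0,0],[0,0,2],18],[[0,0,0],[0,0,0],18],[[0,0,0],[0,0,0],18]]}}

```text
clock: 35.95
ee_pos: [0.5977, -0.2145, 0.0189]
orientation: [[-0.01, 1.0, 0.001], [1.0, 0.01, -0.001], [-0.001, 0.001, -1.0]]
wrist_force: [-0.2, -0.6, -0.5]
grip_width: 0.0231
```

Call:
{"method": "arm_command", "body": {"motion": [[[0,0,0],[0,0,3],18],[[0,0,0],[0,0,2],18],[[0,0,0],[0,0,1],18],[[0,0,0],[0,0,1],18],[[0,0,0],[0,0,0],18]]}}

```text
clock: 36.58
ee_pos: [0.5969, -0.2142, 0.0123]
orientation: [[-0.01, 1.0, -0.001], [1.0, 0.01, 0.0], [0.0, -0.001, -1.0]]
wrist_force: [-3.3, 2.8, 8.2]
grip_width: 0.0223
```

Call:
{"method": "arm_command", "body": {"motion": [[[0,0,0],[0,0,-0.5],25],[[0,0,0],[0,0,0],33],[[0,0,0],[0,0,0],40],[[0,0,0],[0,0,-8],42],[[0,0,0],[0,0,-30],42],[[0,0,0],[0,0,-50],42],[[0,0,0],[0,0,-50],42],[[0,0,0],[30,-10,-40],42],[[0,0,0],[45,-20,-20],42],[[0,0,0],[45,-20,0],42],[[0,0,0],[35,-20,0],42],[[0,0,0],[0,0,0],42]]}}

```text
clock: 38.08
ee_pos: [0.5243, -0.0579, 0.2102]
orientation: [[-0.013, 1.0, 0.0], [1.0, 0.013, 0.0], [0.0, 0.0, -1.0]]
wrist_force: [-0.7, -0.6, 0.1]
grip_width: 0.042
```

Run:
```python
from h import *
s=env.get_state(); print(s['clock'],s['ee_pos'],s['wrist_force'],s['grip_width'])
a,_=snap('wrist','w13'); b,_=snap('side','s13'); c,_=snap('top','t13')
A=cv2.resize(a[60:384,:],(500,316)); B=cv2.resize(b[95:384,140:345],(300,423)); C=cv2.resize(c[165:275,80:425],(500,159))
im=np.zeros((480,800,3),np.uint8); im[:316,:500]=A; im[:423,500:]=B; im[318:477,:500]=C
cv2.imwrite('pics/c13.png',im[:,:,::-1])
```

```text
38.075 [ 0.52434383 -0.05788032  0.21017044] [-0.73988552 -0.55362282  0.07710547] 0.041980632172453514
```

View pics/c13.png

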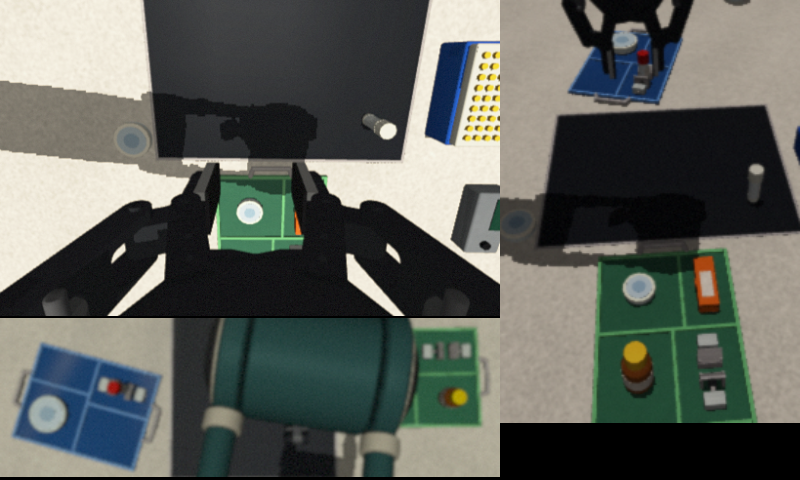

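The final side view shows the small dish (639,288), upright bottle (636,366) and flat tip case (706,283) each in its green bay. The large dish and red tube are in the blue tray. The white tube and tip rack are where they were. I'm handing the job in.

```bash
python3 -c "
from rig import env
print(env.close_job(), env.get_state()['clock'])"
```

```text
the job is handed in; nothing more can be done
the job is handed in; nothing more can be done
```

Both trays are made up and the job is handed in, at about 38 s of the 118 s allowed. I worked in the order asked:

- **Blue tray:** the large dish went into its bay first. I then pressed the red-capped tube into the spring clip until the height stopped changing and the force rose to 15 N. The wrist view showed the jaws on either side of the tube before I let go.
- **Green tray:** next came the small dish, the amber bottle and the tip case. Each was lowered until about 7–8 N of contact showed, and only then released.

The last wrist, side and top views show the small dish, upright bottle and flat tip case inside their green bays, and the large dish and upright red tube in the blue tray. The white-capped tube, tip rack and look-alike dish were left alone, and the gripper was clear of everything.

**Readings that disagreed:**
- The gripper read 1–3 mm under nominal on every object, for example 57.4 mm on the 60 mm dish. Nothing slipped.
- My clip position estimates differed by about 3 mm, within the clip's 6 mm.
- When the large dish was set down, the 10 N of contact may have been the fingertips touching the tray floor rather than the dish. Afterwards it appeared flat in its bay.

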